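# Sweep loose potsherds into the green sorting tray

## Robot

A 7-joint arm with a two-finger parallel gripper is mounted at the origin on the work surface. World frame = base frame: x ahead of the robot, y to its left, z up, the work surface at z = 0. Lengths are in mm, angles in degrees, forces in N, time in s.
With the tool pointing down it reaches from about 425 to 875 mm from the base axis. Payload 4.7 kg.
Tool frame: the origin (TCP) lies at the centre of the arm's flange, where the gripper is bolted on; the fingertips stand 173 mm ahead of it and the grasp point (between the pads) lies 155 mm ahead of it (ctrl.grasp_offset is the distance from the TCP to the grasp point, in mm); z points along the fingers, y is the line along which they close (so a half turn about z gives the same grasp; the last joint's range is limited). The gripper opens to 85 mm and grips with 20 to 120 N. Pads are 22 mm wide; open, the fingers measure 114 mm over their backs; the gripper's body (76 mm by 85 mm) begins 54 mm behind the grasp point. The pads swing forward as they close: fully open they stand 13 mm farther back than shut.
Start: joints at [73.459, 18.392, -4.016, 83.108, 1.295, 78.541, -3.26], TCP at [193.809, -620.439, 404.749] pointing down, gripper open.
Joint ranges: [-163.93, 163.93], [-17.29, 119.83], [-79.2, 71.16], [3.27, 140.29], [-89.18, 269.18], [5.43, 117.66], [-154.24, 154.24]. Speed limits (degrees/s): [147.25, 147.25, 180, 180, 180, 180, 180].

## Interface

Orientations are given as [roll, pitch, yaw] about the fixed x, y, z axes, in that order (R = Rz(yaw) Ry(pitch) Rx(roll)).
In Python, from rig import ctrl, eyes gives the robot as it stands.
- The arm moves only by the shell command python3 -m inch 'ROWS' [FORCE]. ROWS is JSON, a list that holds one entry, the list of rows, each a list of 7 numbers: the shift along the tool's x, y, z each as a share of 0.4 m, from -1 to 1, then the turn, a rotation vector about the tool's x, y, z each as a share of 180 degrees, from -1 to 1, then the opening, from 0 (shut) to 1 (fully open). In form: [[[x, y, z, rx, ry, rz, jaw], ...]]. A call has 1 to 20 rows; each row is the pose to reach, as a shift and turn from the pose commanded when the call began, along the tool's axes at that moment, turning the shorter way round; what a row does not reach only later rows make up. A row lasts 1/10 s, in which the tool goes at most 50 mm and 8.59 degrees, less where a joint would pass 70% of its speed; a pose out of reach is approached as far as the arm can. A call with a number of a shift or a turn outside -1 to 1 is refused whole. A call with a gripper value outside its range is refused whole. The fingers move at their own pace and stop on an object; FORCE is the grip in N (left out, the last holds). Time passes only in rows, so rows that repeat a pose let the fingers close. It gives the time, the measured TCP pose, the force, the opening and the grip force at its end, in the units of the state.
- ctrl.get_state(): the state, without advancing time (a new reading comes with each control period).
- eyes.snapshot(name): name is "side" or "top"; returns the picture (480x640x3 uint8, red, green, blue); there is no depth.
- eyes.camera_model(name): a dict with "fx", "fy", "cx", "cy" (pixels), "k1" (the pictures are not rectified: a ray, as slopes to the right and down, at radius r is drawn at 1 + k1 r^2 times it, then the intrinsics apply), "rvec" (rotation vector, rad) and "tvec" (3), from world to camera coordinates, as OpenCV has them. Camera axes: x right, y down, z forward; pixel columns grow to the right and rows downward; lengths in mm; the calibration is good to about 2 mm. A picture is of the moment at which its call begins. camera_model takes no time and is no camera call.
- ctrl.hand_in(): hands the job in; it is judged then, once.
The state is a dict: "t": time; "qpos": joint angles; "qvel": joint speeds; "effort": joint torques, N m; "tcp_pos": TCP position; "ee_rot": TCP orientation; "contact_force": force on the tool from outside, world axes, zero at the start; "torque": the same for the moment, N m; "opening": finger opening in mm; "grasp_force": force on a finger pad.
Only numpy, scipy, OpenCV 4.12 (cv2) and the standard library are available. Lean on these libraries where they do the work, as an engineer would, in place of code of your own. Each camera call takes 0.05 s, during which the arm holds its last target. There are 200 camera calls.

## Task

Three loose clay sherds lie in the middle of the finds table. Sweep them gently along the table top with your fingertips, without pinching or lifting them, through the open side of the sorting tray marked with the green disc, until all three lie flat and wholly inside it. Leave the clay cone, the magnifier and the glue bottle where they are.

Things in the scene. Friction and masses are not known exactly. Their poses are not given: they have to be found in the camera images.
- sherd_cream: Irregular flat potsherd, pale cream colour, about 39 to 47 mm across (rounded polygon in plan, corners at most 26 mm from its centre), 16 mm thick, loose, lying flat on the table, about 50 g (varies). Origin: centre of its underside, on the table; z up. Its start yaw is arbitrary.
- sherd_pink: Irregular flat potsherd, pinkish terracotta colour, about 38 to 50 mm across (rounded polygon in plan, corners at most 26 mm from its centre), 16 mm thick, loose, lying flat on the table, about 50 g (varies). Origin: centre of its underside, on the table; z up. Its start yaw is arbitrary.
- sherd_ochre: Irregular flat potsherd, yellow ochre colour, about 40 to 46 mm across (rounded polygon in plan, corners at most 26 mm from its centre), 16 mm thick, loose, lying flat on the table, about 50 g (varies). Origin: centre of its underside, on the table; z up. Its start yaw is arbitrary.
- bay_left: Three-sided pale wood sorting tray fixed at the left (+y), yaw within 0.2 rad; no front wall and no floor (the table is its floor), open to the middle of the table. Walls 25 mm high, 12 mm thick. Origin: tray centre at table level; x along the back wall, z up. Open side at its own y = -70 mm, inner face of back wall at y = +60 mm, of side walls at x = -110 and +110 mm.
- bay_right: Three-sided pale wood sorting tray fixed at the right (-y), yaw within 0.2 rad; no front wall and no floor (the table is its floor), open to the middle of the table. Walls 25 mm high, 12 mm thick. Origin: tray centre at table level; x along the back wall, z up. Open side at its own y = +70 mm, inner face of back wall at y = -60 mm, of side walls at x = -110 and +110 mm.
- green_disc: Flat green disc, 90 mm in diameter, a marking on the table (0.6 mm, things slide over it freely) in the middle of one of the two trays: that tray is the one to fill. Origin at its centre.
- red_disc: Flat red disc, 90 mm in diameter, the same kind of marking in the middle of the other tray, which is taken: the clay cone stands in it. Origin at its centre.
- clay_cone: Ancient sandy clay cone standing on its round head (66 mm in diameter) in the tray with the red disc, 108 mm tall, tapering upward, loose. Origin: centre of its underside. To be left alone.
- magnifier: Magnifying glass lying flat on the far side of the work area: black rim 70 mm in diameter, 10 mm thick, handle 12 mm thick reaching to 118 mm from the lens centre along its own +y. Loose. Origin: under the lens centre. To be left alone.
- glue_bottle: White bottle with an orange cap standing upright on the far side of the work area, 36 mm in diameter, 85 mm tall, loose. Origin: centre of its underside. To be left alone.
Mind the look-alikes: they are no part of the job. What is shaped like the sherd_cream but purple or turquoise is not meant.

How it is judged:
By the outcome, as a careful person would: the job done as asked, in the order asked, and still so for the second after the job is handed in, with the robot touching nothing.
It also fails if it takes over 67 s, if anything falls off the work surface, if the arm or the gripper's body presses on something with over 40 N, if the wrist force passes 120 N, or if a joint passes its speed limit or range.

## Working session

There is one attempt and no reset: what is moved stays moved. The work goes in short steps, Python scripts to look and compute and a shell command to move; the robot and the scene stay as the last step left them, time stands still between calls to the robot, and variables do not carry over. Pictures are saved under pics/ and viewed, at most 10 in all, crops included, and the job is handed in when it is done.

```bash
mkdir -p pics; cat > h.py <<'E'
import numpy as np, cv2
from rig import ctrl, eyes
def ray(name,uv,z):
    m=eyes.camera_model(name); R=cv2.Rodrigues(np.array(m["rvec"],float))[0]; t=np.array(m["tvec"],float)
    out=[]
    for u,v in np.atleast_2d(uv):
        d=np.array([(u-m["cx"])/m["fx"],(v-m["cy"])/m["fy"]]); p=d.copy()
        for _ in range(20): p=d/(1+m["k1"]*(p@p))
        c=-R.T@t; w=R.T@np.array([p[0],p[1],1]); s=(z-c[2])/w[2]; out.append((c+s*w)[:2])
    return np.array(out)
def snap(name,f):
    im=eyes.snapshot(name); cv2.imwrite(f,im[:,:,::-1]); return im
E
python3 - <<'E'
from h import *
a=snap("top","pics/top0.png"); snap("side","pics/side0.png")
print(ray("top",[[0,0],[640,0],[0,480],[640,480],[320,240]],0).round()); s=ctrl.get_state(); print(s['t'],s['tcp_pos'],s['ee_rot'],s['opening'])
E
```

```text
[[1086.  659.]
 [1068. -634.]
 [ 132.  640.]
 [ 122. -596.]
 [ 591.   15.]]
0.1 [ 193.73615946 -620.27290704  403.7488875 ] [-1.79904271e+02  5.82833735e-03  1.73519378e+01] 85.24805585270936
```

View pics/top0.png

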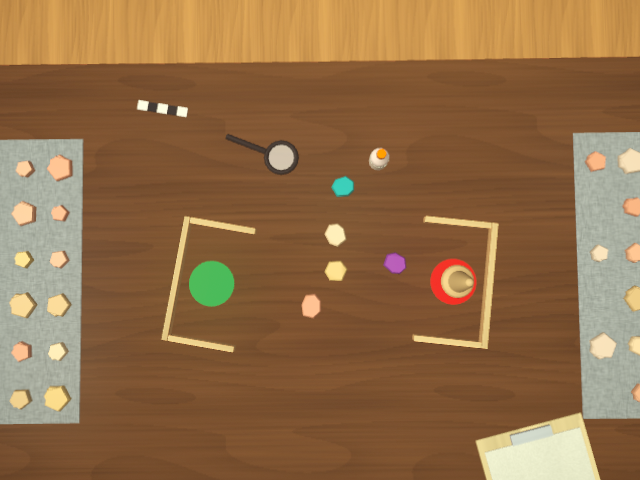

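View pics/side0.png

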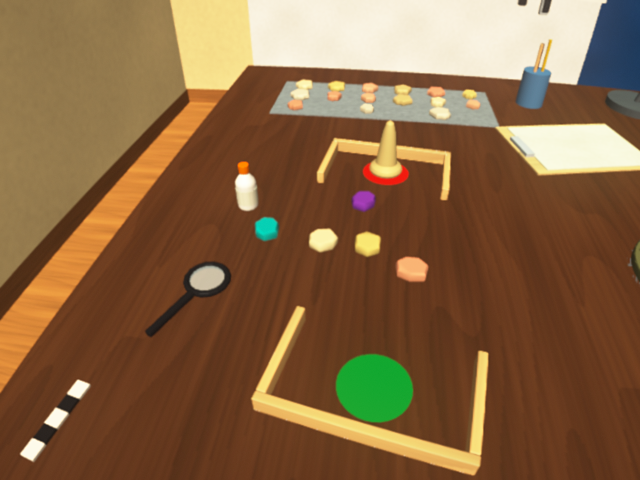

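The top view shows the green disc at (211,284) in the left tray, which opens toward the middle. Candidates of sherd shape are cream (335,235), ochre (335,271), pink (311,306), turquoise (343,187) and purple (395,263). The first three match the named colours, while turquoise and purple are the look-alikes. The sherds at the table edges sit on the grey mats, so they are not the loose ones in the middle.

```bash
cat >> h.py <<'E'
def find(im):
    hsv=cv2.cvtColor(im,cv2.COLOR_RGB2HSV); r={}
    roi=np.zeros(im.shape[:2],np.uint8); roi[165:365,160:420]=255
    H=dict(cream=((22,60,200),(32,125,255)),ochre=((20,126,170),(30,190,255)),pink=((4,80,190),(14,170,255)),turq=((80,120,80),(95,255,255)),purple=((135,80,60),(160,255,255)),green=((50,150,80),(75,255,255)))
    for k,(a,b) in H.items():
        m=cv2.inRange(hsv,a,b)&roi; cs=cv2.findContours(m,0,2)[0]
        if cs:
            c=max(cs,key=cv2.contourArea); M=cv2.moments(c)
            if M['m00']>60: uv=(M['m10']/M['m00'],M['m01']/M['m00']); r[k]=(np.round(uv),int(M['m00']),ray("top",uv,1 if k=='green' else 14)[0].round())
    return r
E
python3 - <<'E'
from h import *
im=cv2.imread("pics/top0.png")[:,:,::-1].copy()
hsv=cv2.cvtColor(im,cv2.COLOR_RGB2HSV)
for u,v in [(335,235),(335,271),(311,306),(343,187),(395,263),(211,284)]: print(hsv[v,u])
for k,v in find(im).items(): print(k,v)
print(ray("top",[[188,218],[255,231],[165,338],[233,349]],25).round())
cv2.imwrite("pics/crop.png",cv2.resize(im[165:365,155:420],None,fx=3,fy=3)[:,:,::-1])
E
```

```text
[ 23  69 255]
[ 22 108 255]
[ 13 108 255]
[ 86 181 208]
[151 125 187]
[ 64 153 187]
cream (array([335., 271.]), 230, array([530., -14.]))
pink (array([310., 306.]), 311, array([462.,  35.]))
turq (array([343., 186.]), 294, array([696., -31.]))
purple (array([395., 263.]), 315, array([ 544., -131.]))
green (array([217., 284.]), 949, array([505., 220.]))
[[636. 272.]
 [609. 142.]
 [404. 316.]
 [381. 185.]]
```

View pics/crop.png

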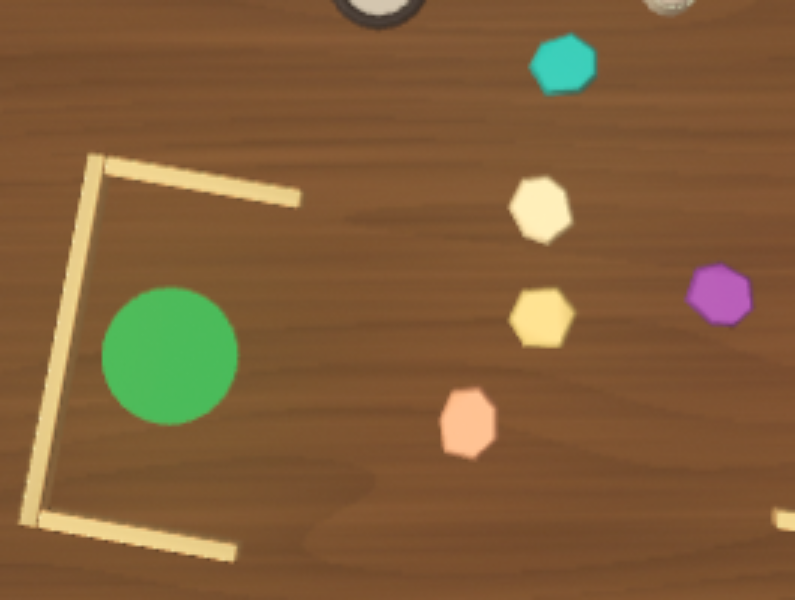

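The crop confirms it: cream (540,210), ochre (542,318) and pink (468,423) in the crop, with turquoise and purple apart from them. Next I'll plan three pushes with the fingers parted slightly, 20 mm, to make a wide blade.

```bash
cat >> h.py <<'E'
from scipy.spatial.transform import Rotation as Ro
def pl(wps):  # world x,y,z,yaw -> rows shares relative to present pose
    s=ctrl.get_state(); R=Ro.from_euler('xyz',s['ee_rot'],degrees=True)
    for x,y,z,w in wps:
        d=R.inv().apply(np.array([x,y,z])-s['tcp_pos'])/400
        r=(R.inv()*Ro.from_euler('xyz',[180,0,w],degrees=True)).as_rotvec()/np.pi
        print([x,y,z,w],'->',d.round(3),r.round(3))
E
python3 - <<'E'
from h import *
print(ray("top",[211,284],1), ray("top",[[335,235],[335,271],[311,306]],14))
C=np.array([506,229.]);a=np.radians(-11);ex=np.array([np.cos(a),np.sin(a)]);ey=np.array([-np.sin(a),np.cos(a)])
P=dict(zip(['pink','ochre','cream'],ray("top",[[310.5,306],[335.5,271],[335,235]],14)))
T=dict(pink=(-70,-8),ochre=(-10,-8),cream=(50,-10))
for k in P:
    t=C+T[k][0]*ex+T[k][1]*ey; d=t-P[k]; u=d/np.hypot(*d)
    print(k,P[k].round(),t.round(),'start',(P[k]-58*u).round(),'end',(t-33*u).round(),'yaw',np.degrees(np.arctan2(u[1],u[0])).round(1))
pl([(330,-310,404,57),(460,-25,300,97)])
E
```

```text
[[506.03539157 232.07027673]] [[599.93179799 -14.59384031]
 [529.21847158 -13.76027256]
 [461.41598914  33.95114593]]
pink [461.  35.] [436. 235.] start [469. -23.] end [440. 202.] yaw 97.3
ochre [529. -15.] [495. 223.] start [538. -72.] end [499. 190.] yaw 98.3
cream [600. -15.] [553. 210.] start [612. -71.] end [560. 177.] yaw 101.8
[330, -310, 404, 57] -> [ 0.556 -0.639  0.   ] [-0.001 -0.    -0.22 ]
[460, -25, 300, 97] -> [ 1.079 -1.221  0.261] [-0.    -0.    -0.442]
```

```bash
python3 -m inch '[[[0.556,-0.64,0,0,0,-0.22,0.24],[0.556,-0.64,0,0,0,-0.22,0.24],[0.556,-0.64,0,0,0,-0.22,0.24],[0.556,-0.64,0,0,0,-0.22,0.24],[0.556,-0.64,0,0,0,-0.22,0.24],[0.556,-0.64,0,0,0,-0.22,0.24],[0.556,-0.64,0,0,0,-0.22,0.24],[0.556,-0.64,0,0,0,-0.22,0.24],[0.95,-1,0.2,0,0,-0.44,0.24],[0.95,-1,0.2,0,0,-0.44,0.24],[0.95,-1,0.2,0,0,-0.44,0.24],[0.95,-1,0.2,0,0,-0.44,0.24],[0.95,-1,0.2,0,0,-0.44,0.24],[0.95,-1,0.2,0,0,-0.44,0.24],[0.95,-1,0.2,0,0,-0.44,0.24],[0.95,-1,0.2,0,0,-0.44,0.24]]]' 20; python3 -c "
from h import *
pl([(469,-23,250,97.3),(469,-23,177,97.3)])"
```

```text
t: 1.7
tcp_pos: [436.8, -127.0, 324.9]
ee_rot: [-180.0, 0.0, 96.4]
contact_force: [-0.9, -0.1, -0.6]
opening: 20.5
grasp_force: 0.0
[469, -23, 250, 97.3] -> [0.25  0.109 0.187] [-0.     0.    -0.005]
[469, -23, 177, 97.3] -> [0.25  0.109 0.37 ] [-0.     0.    -0.005]
```

```bash
python3 -m inch '[[[0.25,0.109,0.1,0,0,-0.005,0.24],[0.25,0.109,0.1,0,0,-0.005,0.24],[0.25,0.109,0.1,0,0,-0.005,0.24],[0.25,0.109,0.2,0,0,-0.005,0.24],[0.25,0.109,0.28,0,0,-0.005,0.24],[0.25,0.109,0.33,0,0,-0.005,0.24],[0.25,0.109,0.35,0,0,-0.005,0.24],[0.25,0.109,0.365,0,0,-0.005,0.24],[0.25,0.109,0.365,0,0,-0.005,0.24]]]'; python3 -c "
from h import *
snap('side','pics/s1.png');snap('top','pics/t1.png')
pl([(440,202,177,97.3)])"
```

```text
t: 2.6
tcp_pos: [469.4, -21.8, 178.9]
ee_rot: [180.0, 0.0, 97.4]
contact_force: [-0.3, -0.4, 0.5]
opening: 20.4
grasp_force: 0.0
[440, 202, 177, 97.3] -> [ 0.563 -0.002  0.006] [0.001 0.    0.001]
```

View pics/s1.png

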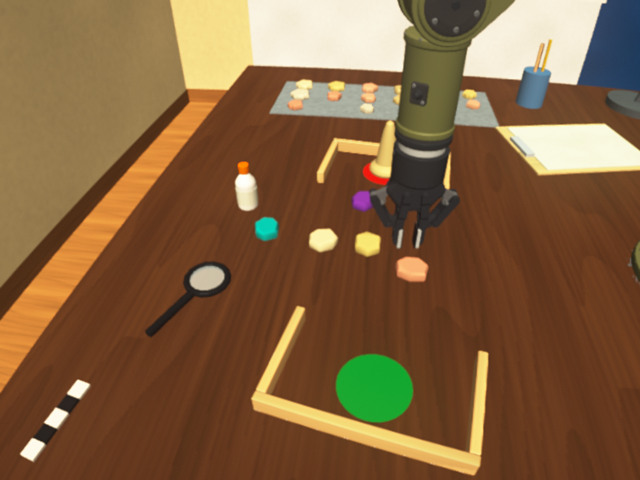

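The fingertips, at (398–420,245), stand just behind pink at (412,268) and clear of ochre. Now the first push.

```bash
python3 -m inch '[[[0.03,0,0.005,0,0,0,0.24],[0.055,0,0.005,0,0,0,0.24],[0.075,0,0.005,0,0,0,0.24],[0.1,0,0.005,0,0,0,0.24],[0.13,0,0.005,0,0,0,0.24],[0.16,0,0.005,0,0,0,0.24],[0.19,0,0.005,0,0,0,0.24],[0.225,0,0.005,0,0,0,0.24],[0.26,0,0.005,0,0,0,0.24],[0.295,0,0.005,0,0,0,0.24],[0.33,0,0.005,0,0,0,0.24],[0.365,0,0.005,0,0,0,0.24],[0.4,0,0.005,0,0,0,0.24],[0.43,0,0.005,0,0,0,0.24],[0.46,0,0.005,0,0,0,0.24],[0.49,0,0.005,0,0,0,0.24],[0.515,0,0.005,0,0,0,0.24],[0.54,0,0.005,0,0,0,0.24],[0.555,0,0.005,0,0,0,0.24],[0.563,0,0.005,0,0,0,0.24]]]'; python3 -c "
from h import *
snap('side','pics/s2.png')
pl([(442,190,177,97.3),(442,190,270,97.3),(538,-74,270,98.3),(538,-74,178,98.3)])"
```

```text
t: 4.7
tcp_pos: [439.8, 202.9, 176.6]
ee_rot: [-180.0, -0.0, 97.5]
contact_force: [0.1, -1.1, 0.2]
opening: 20.9
grasp_force: 0.2
[442, 190, 177, 97.3] -> [-0.033  0.001 -0.001] [-0.    -0.     0.001]
[442, 190, 270, 97.3] -> [-0.033  0.001 -0.233] [-0.    -0.     0.001]
[538, -74, 270, 98.3] -> [-0.719  0.153 -0.234] [-0.    -0.    -0.004]
[538, -74, 178, 98.3] -> [-0.719  0.153 -0.004] [-0.    -0.    -0.004]
```

View pics/s2.png

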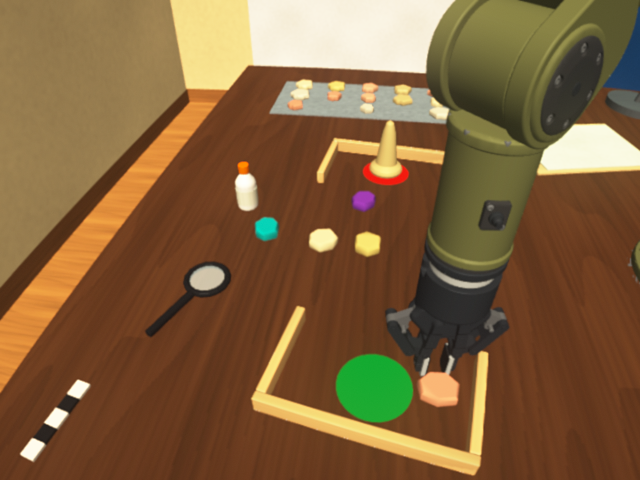

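Pink sits inside the tray at (439,389), beside the disc. On to ochre.

```bash
python3 -m inch '[[[-0.03,0,0,0,0,0,0.24],[-0.033,0,-0.12,0,0,0,0.24],[-0.033,0,-0.23,0,0,0,0.24],[-0.719,0.153,-0.24,0,0,-0.004,0.24],[-0.719,0.153,-0.24,0,0,-0.004,0.24],[-0.719,0.153,-0.24,0,0,-0.004,0.24],[-0.719,0.153,-0.24,0,0,-0.004,0.24],[-0.719,0.153,-0.24,0,0,-0.004,0.24],[-0.719,0.153,-0.24,0,0,-0.004,0.24],[-0.719,0.153,-0.24,0,0,-0.004,0.24],[-0.719,0.153,-0.24,0,0,-0.004,0.24],[-0.719,0.153,-0.14,0,0,-0.004,0.24],[-0.719,0.153,-0.06,0,0,-0.004,0.24],[-0.719,0.153,-0.02,0,0,-0.004,0.24],[-0.719,0.153,-0.002,0,0,-0.004,0.24],[-0.719,0.153,-0.002,0,0,-0.004,0.24]]]'; python3 -c "
from h import *
snap('side','pics/s3.png')
pl([(499,190,177,98.3)])"
```

```text
t: 6.35
tcp_pos: [537.8, -74.3, 177.3]
ee_rot: [-180.0, -0.0, 98.2]
contact_force: [1.3, -0.0, 0.6]
opening: 20.5
grasp_force: 0.0
[499, 190, 177, 98.3] -> [ 0.668 -0.003  0.003] [ 0.  0. -0.]
```

View pics/s3.png

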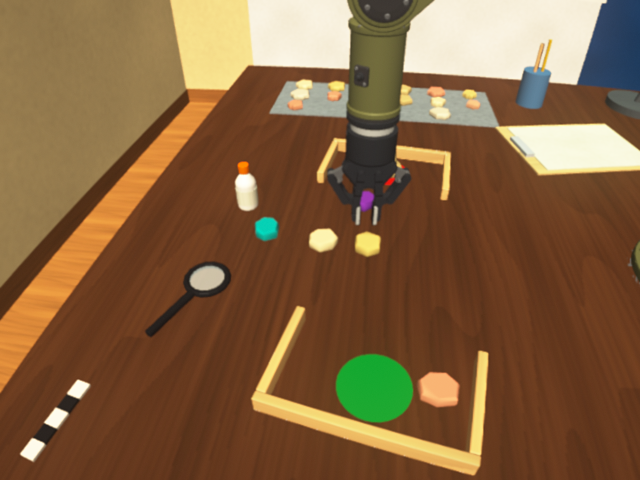

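The fingers, at (357–378,220), are centred behind ochre at (368,244), and purple has not been touched.

```bash
python3 -m inch '[[[0.035,0,0,0,0,0,0.24],[0.06,0,0,0,0,0,0.24],[0.08,0,0,0,0,0,0.24],[0.11,0,0,0,0,0,0.24],[0.15,0,0,0,0,0,0.24],[0.19,0,0,0,0,0,0.24],[0.23,0,0,0,0,0,0.24],[0.27,0,0,0,0,0,0.24],[0.31,0,0,0,0,0,0.24],[0.35,0,0,0,0,0,0.24],[0.39,0,0,0,0,0,0.24],[0.43,0,0,0,0,0,0.24],[0.47,0,0,0,0,0,0.24],[0.51,0,0,0,0,0,0.24],[0.55,0,0,0,0,0,0.24],[0.585,0,0,0,0,0,0.24],[0.615,0,0,0,0,0,0.24],[0.64,0,0,0,0,0,0.24],[0.66,0,0,0,0,0,0.24],[0.668,0,0,0,0,0,0.24]]]'; python3 -c "
from h import *
pl([(501,178,177,98.3),(501,178,270,98.3),(612,-73,270,101.8),(612,-73,177,101.8)])"
```

```text
t: 8.4
tcp_pos: [499.7, 190.4, 177.5]
ee_rot: [-180.0, -0.0, 98.2]
contact_force: [0.2, -0.0, -0.1]
opening: 20.4
grasp_force: 0.2
[501, 178, 177, 98.3] -> [-0.031 -0.001  0.001] [-0. -0. -0.]
[501, 178, 270, 98.3] -> [-0.031 -0.001 -0.231] [-0. -0. -0.]
[612, -73, 270, 101.8] -> [-0.692  0.184 -0.231] [-0.   -0.   -0.02]
[612, -73, 177, 101.8] -> [-0.692  0.184  0.001] [-0.   -0.   -0.02]
```

```bash
python3 -m inch '[[[-0.03,0,0,0,0,0,0.24],[-0.031,0,-0.12,0,0,0,0.24],[-0.031,0,-0.23,0,0,0,0.24],[-0.692,0.184,-0.24,0,0,-0.02,0.24],[-0.692,0.184,-0.24,0,0,-0.02,0.24],[-0.692,0.184,-0.24,0,0,-0.02,0.24],[-0.692,0.184,-0.24,0,0,-0.02,0.24],[-0.692,0.184,-0.24,0,0,-0.02,0.24],[-0.692,0.184,-0.24,0,0,-0.02,0.24],[-0.692,0.184,-0.24,0,0,-0.02,0.24],[-0.692,0.184,-0.24,0,0,-0.02,0.24],[-0.692,0.184,-0.14,0,0,-0.02,0.24],[-0.692,0.184,-0.06,0,0,-0.02,0.24],[-0.692,0.184,-0.02,0,0,-0.02,0.24],[-0.692,0.184,0,0,0,-0.02,0.24],[-0.692,0.184,0,0,0,-0.02,0.24]]]'; python3 -c "
from h import *
snap('side','pics/s4.png')
pl([(560,177,177,101.8)])"
```

```text
t: 10.0
tcp_pos: [611.9, -73.3, 177.2]
ee_rot: [-179.9, -0.0, 101.8]
contact_force: [0.7, -0.5, 0.6]
opening: 20.8
grasp_force: 0.0
[560, 177, 177, 101.8] -> [ 0.64  -0.     0.003] [0. 0. 0.]
```

View pics/s4.png

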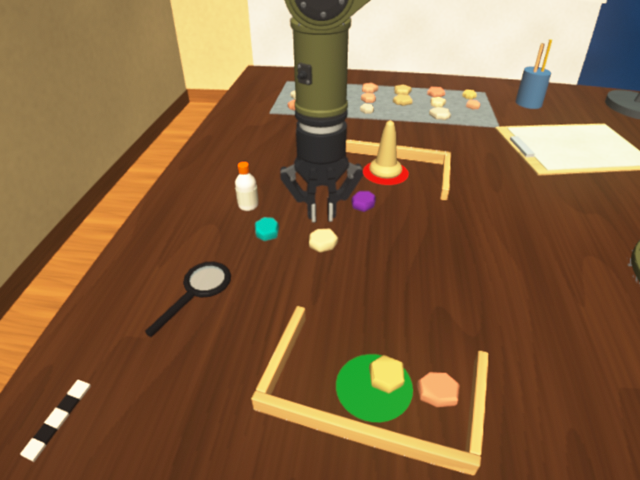

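Ochre is inside the tray at (388,374). The fingers, at (311–331,217), are centred behind cream at (323,240).

```bash
python3 -m inch '[[[0.035,0,0,0,0,0,0.24],[0.06,0,0,0,0,0,0.24],[0.08,0,0,0,0,0,0.24],[0.11,0,0,0,0,0,0.24],[0.145,0,0,0,0,0,0.24],[0.18,0,0,0,0,0,0.24],[0.215,0,0,0,0,0,0.24],[0.25,0,0,0,0,0,0.24],[0.29,0,0,0,0,0,0.24],[0.33,0,0,0,0,0,0.24],[0.37,0,0,0,0,0,0.24],[0.41,0,0,0,0,0,0.24],[0.45,0,0,0,0,0,0.24],[0.485,0,0,0,0,0,0.24],[0.52,0,0,0,0,0,0.24],[0.555,0,0,0,0,0,0.24],[0.585,0,0,0,0,0,0.24],[0.61,0,0,0,0,0,0.24],[0.63,0,0,0,0,0,0.24],[0.64,0,0,0,0,0,0.24]]]'; python3 -m inch '[[[-0.03,0,0,0,0,0,0.24],[-0.03,0,-0.12,0,0,0,0.24],[-0.03,0,-0.23,0,0,0,0.24],[-0.6,0,-0.4,0,0,0,0.24],[-0.6,0,-0.4,0,0,0,0.24],[-0.6,0,-0.4,0,0,0,0.24],[-0.6,0,-0.4,0,0,0,0.24],[-0.6,0,-0.4,0,0,0,0.24],[-0.6,0,-0.4,0,0,0,0.24],[-0.6,0,-0.4,0,0,0,0.24]]]'; python3 - <<'E'
from h import *
im=snap('top','pics/t5.png'); 
cv2.imwrite("pics/t5c.png",cv2.resize(im[120:370,140:420],None,fx=2.4,fy=2.4)[:,:,::-1])
E
```

```text
t: 12.05
tcp_pos: [559.7, 177.5, 177.5]
ee_rot: [-180.0, -0.0, 101.8]
contact_force: [1.0, 0.6, -0.5]
opening: 20.5
grasp_force: 0.1
t: 13.05
tcp_pos: [608.7, -61.1, 337.5]
ee_rot: [-180.0, 0.0, 101.5]
contact_force: [0.5, 0.2, -0.5]
opening: 20.4
grasp_force: 0.0
```

View pics/t5c.png

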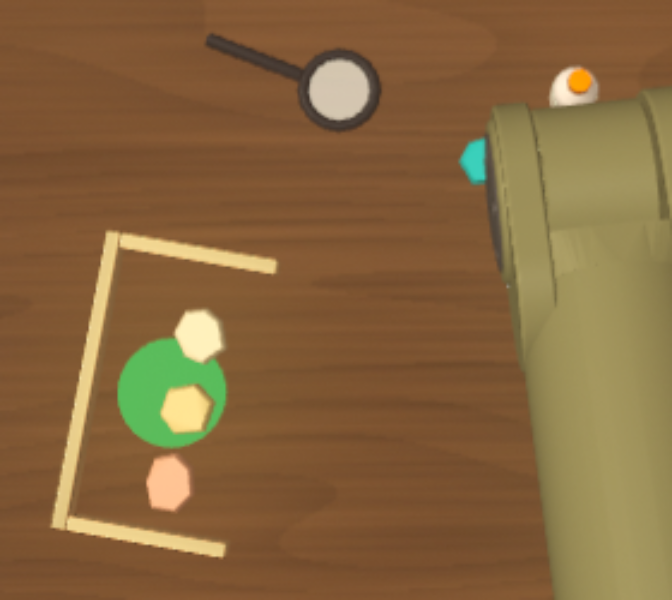

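The final picture shows cream (199,335), ochre (187,408) and pink (169,483) in the crop, all well inside the tray behind the open side (line from 275,266 to 225,550). The magnifier and bottle have not moved, and the arm is clear.

```bash
python3 -c "
from rig import ctrl
print(ctrl.hand_in())"
```

```text
the job is handed in; nothing more can be done
None
```

All three sherds (cream, ochre and pink) were swept flat and wholly into the green-disc tray, the cone, magnifier and bottle were left alone, and the job was handed in at about 13 s of robot time.

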